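# Close the capsule filler and hold it shut

## Task

The capsule bodies in the hand filler are loaded: pick up the cap plate, turn it the one way that fits, lower it (do not drop it) over the filler's two dowels until it lies flat on the sprung bed, and press plate and bed down together as far as they go so that the capsules close. Finish while still pressing: the program ends with the robot holding the plate and bed fully down. Leave the tamper, the jar and the clipper on its stand where they are.

Things in the scene. Friction and masses are not known exactly. Their poses are not given: they have to be found in the camera images.
- filler: Hand capsule filler fixed to the bench, turned up to 0.8 rad: aluminium plinth 116 x 196 x 10 mm, on it a block 52 x 150 mm up to 30 mm height, a sprung white bed above it. Long side along its y, z up; origin at the centre of the underside. Two steel dowels with bullet-shaped tips stand at x = 0: 12 mm thick at y = +62 mm, 8 mm thick at y = -62 mm.
- bed (a joint): Travel of the sprung bed, m: 0 = up (start), 0.008 = fully down on its stop; it springs back when not pressed. It starts to sink under about 5 N and needs about 15 N for full travel, of which the cap plate's weight gives 2 to 3 N; harder pressing just rests on the stop.
- bed_top (a point): Centre of the bed's top face, 52 mm above the bench when up, 44 mm when fully down; axes as filler. The bed is a white plate 56 x 150 x 12 mm with 30 capsule mouths; the dowels stand through it, and a 24 mm wide finger tab sticks out 15 mm at its large-dowel (+y) end.
- dowel_large (a point): Tip of the filler's 12 mm dowel, on its axis, 72 mm above the bench. The dowel stands 20 mm over the raised bed; its last 8 mm taper to a blunt point.
- dowel_small (a point): Tip of the filler's 8 mm dowel, likewise 72 mm above the bench.
- cap_plate: Loose white plastic plate, 60 (x) x 150 (y) x 20 mm, 0.26 kg, with 30 capsule caps, flat on the bench right way up, turned up to a quarter turn. Through holes for the dowels: 14 mm at y = +62, 10 mm at y = -62 mm; it fits only large hole on large dowel. A 24 mm wide tab sticks out 15 mm at the large-hole (+y) end. Origin: centre of the underside. Grip across its width at the middle.
- hole_large (a point): Centre of the 14 mm dowel hole, at the underside of the cap plate.
- hole_small (a point): Centre of the 10 mm dowel hole, at the underside of the cap plate.
- tamper: Bystander: hand tamper, a clear plate 50 x 112 mm on short steel pins with a steel bow handle, 47 mm high in all; origin at the centre of its underside. Not used.
- pill_jar: Bystander: amber jar with a cap, 52 mm across, 85 mm high; origin at the centre of its underside. Not used.
- clipper: Bystander: white hair clipper upright in a round black charging stand 84 mm across, 160 mm high in all; origin at the centre of its underside. Not used.
Mind the look-alikes: they are no part of the job. There is more than one size of the cap_plate; the one meant has the size given above.

How it is judged:
By the outcome, as a careful person would: the job done as asked, in the order asked, and still so for the second after the job is handed in, while the arm keeps its last pose, push and grip.
It also fails if it takes over 45 s, if anything falls off the work surface, if the arm or the gripper's body presses on something with over 40 N, if the wrist force passes 120 N, or if a joint passes its speed limit or range.

## Robot

A 7-joint arm with a two-finger parallel gripper is mounted at the origin on the work surface. World frame = base frame: x ahead of the robot, y to its left, z up, the work surface at z = 0. Lengths are in mm, angles in rad, forces in N, time in s.
With the tool pointing down it reaches from about 425 to 975 mm from the base axis. Payload 16.7 kg.
Tool frame: the origin (TCP) lies at the very end of the fingers, on their centre line; the grasp point (between the pads) lies robot.grip_point_offset behind it (robot.grip_point_offset is the distance from the TCP to the grasp point, in mm); z points along the fingers, y is the line along which they close (so a half turn about z gives the same grasp; the last joint's range is limited). The gripper opens to 85 mm and grips with 20 to 120 N. Pads are 22 mm wide; open, the fingers measure 114 mm over their backs; the gripper's body (76 mm by 85 mm) begins 54 mm behind the grasp point. The pads swing forward as they close: fully open they stand 13 mm farther back than shut.
Start: joints at [1.179, 0.426, 0.074, 1.606, -0.034, 1.111, -0.067], TCP at [161.6, -655.333, 231.302] pointing down, gripper open.
Joint ranges: [-2.85, 2.85], [-0.5, 2.14], [-1.23, 1.37], [0.21, 2.46], [-1.02, 4.16], [0.16, 2.05], [-2.73, 2.73]. Speed limits (rad/s): [1.89, 1.89, 2.39, 2.39, 3.01, 3.01, 3.01].

## Interface

Orientations are given as [roll, pitch, yaw] about the fixed x, y, z axes, in that order (R = Rz(yaw) Ry(pitch) Rx(roll)).
In Python, from cell import robot gives the robot as it stands.
- The arm moves only by the tool move_tool, called after "Call:" as name(argument=value, ...), one argument or row to a line, values as JSON. Schema: {"type":"object","properties":{"deltas":{"type":"array","items":{"type":"array","prefixItems":[{"type":"number"},{"type":"array","items":{"type":"number"},"minItems":3,"maxItems":3},{"type":"array","items":{"type":"number"},"minItems":3,"maxItems":3}],"minItems":3,"maxItems":3},"minItems":1,"maxItems":12},"force":{"type":"number"},"only":{"type":"string"},"quiet":{"type":"boolean"},"lines":{"type":"string"}},"required":["deltas"],"additionalProperties":false}. deltas is a list of rows, 1 to 12 of them, each written [opening, [dx, dy, dz], [rx, ry, rz]]: the finger opening in mm, then dx, dy, dz in parts of the range, where 1.0 means 500 mm, then a rotation vector rx, ry, rz in normalised numbers (1 is pi rad); each row is the pose to reach, as a shift and turn from the pose commanded when the call began, along the tool's axes at that moment; what a row does not reach only later rows make up. A row lasts 1/8 s, in which the tool goes at most 62.5 mm and 0.188 rad, less where a joint would pass 70% of its speed; a pose out of reach is approached as far as the arm can. The fingers move at their own pace and stop on an object; force is the grip in N (left out, the last holds). Time passes only in rows, so rows that do not move let the fingers close. The tool returns the time, the measured TCP pose, the force, the opening and the grip force at its end. only (a regular expression) keeps the lines of the reply that match it, lines (a string "A,B") keeps lines A to B, and quiet returns only ok. No shift or turn number may pass 1 either way. Input that does not fit is refused with a message, and nothing moves.
- robot.observe(): the state, without advancing time (a new reading comes with each control period).
- robot.snapshot(name): name is "scene" or "side" or "wrist"; returns (picture, depth): 420x560x3 uint8, red, green, blue; 420x560 float32, mm along the optical axis (not along the pixel's ray), 0 where there is no reading.
- robot.get_calibration(name): a dict with "camera_matrix" (3x3 intrinsics, pixels), "cam_to_world" (4x4, takes a point from camera to world coordinates); the wrist camera has in their place "T_tool_cam" (4x4, takes a point from camera to tool coordinates, whose origin is the TCP and whose axes are the flange's). Camera axes: x right, y up, looking along -z (the intrinsics and any distortion apply to the point x, -y, -z); pixel columns grow to the right and rows downward; lengths in mm; the calibration is good to about 2 mm. A picture is of the moment at which its call begins: read the wrist's pose just before it. get_calibration takes no time and is no camera call.
- robot.job_done(): hands the job in; it is judged then, once.
The state is a dict: "time_s": time; "joint_positions": joint angles; "dq": joint speeds; "tau": joint torques, N m; "tcp_pos": TCP position; "orientation": TCP orientation; "wrist_force": force on the tool from outside, world axes, zero at the start; "wrist_torque": the same for the moment, N m; "finger_gap": finger opening in mm; "gripper_force": force on a finger pad.
Only numpy, scipy, OpenCV 4.12 (cv2) and the standard library are available. Lean on these libraries where they do the work, as an engineer would, in place of code of your own. Each camera call takes 0.05 s, during which the arm holds its last target. There are 200 camera calls.

## Working session

There is one attempt and no reset: what is moved stays moved. The work goes in short steps, Python scripts to look and compute and a tool call to move; the robot and the scene stay as the last step left them, time stands still between calls to the robot, and variables do not carry over. Pictures are saved under pics/ and viewed, at most 10 in all, crops included, and the job is handed in when it is done.

```bash
mkdir -p pics; ls
```

Create h.py:
```python
import numpy as np,cv2
from cell import robot
from scipy.spatial.transform import Rotation as R
def snap(n,f):
    s=robot.observe(); im,d=robot.snapshot(n); c=robot.get_calibration(n)
    if n=='wrist':
        T=np.eye(4);T[:3,:3]=R.from_euler('xyz',s['orientation']).as_matrix();T[:3,3]=s['tcp_pos'];T=T@np.array(c['T_tool_cam'])
    else: T=np.array(c['cam_to_world'])
    cv2.imwrite(f'pics/{f}.png',im[:,:,::-1]); np.savez(f'pics/{f}.npz',im=im,d=d,T=T,K=np.array(c['camera_matrix']),dist=np.array(c.get('distortion',np.zeros(5)),float))
    return {k:v for k,v in c.items()}
def ray(f,u,v):
    z=np.load(f'pics/{f}.npz'); p=cv2.undistortPoints(np.array([[[u,v]]],float),z['K'],z['dist'])[0,0]
    return z,np.array([p[0],-p[1],-1.])
def px(f,u,v,h=None):
    z,r=ray(f,u,v);T=z['T']
    if h is None: s=z['d'][int(round(v)),int(round(u))]
    else: s=(h-T[2,3])/(T[:3,:3]@r)[2]
    return T[:3,:3]@(r*s)+T[:3,3]
```

Run:
```python
from h import *
for n in ['scene','side','wrist']: print(snap(n,n+'0'))
s=robot.observe();print(s, robot.grip_point_offset)
a=[cv2.imread(f'pics/{n}0.png') for n in ['scene','side']]
```

```text
pics
{'camera_matrix': array([[394.65708516,   0.        , 268.90968256],
       [  0.        , 394.65708516, 206.93978034],
       [  0.        ,   0.        ,   1.        ]]), 'cam_to_world': array([[ 2.13937534e-01, -6.29491900e-01,  7.46974350e-01,
         1.38317272e+03],
       [ 9.76831836e-01,  1.42170311e-01, -1.59959891e-01,
        -1.50787232e+02],
       [-5.50411992e-03,  7.63889751e-01,  6.45323294e-01,
         7.62363297e+02],
       [ 0.00000000e+00,  0.00000000e+00,  0.00000000e+00,
         1.00000000e+00]])}
{'camera_matrix': array([[422.31637811,   0.        , 277.7580408 ],
       [  0.        , 422.31637811, 213.45480131],
       [  0.        ,   0.        ,   1.        ]]), 'cam_to_world': array([[-7.65000055e-01,  3.68417268e-01, -5.28245806e-01,
        -1.07972819e+02],
       [-6.43850245e-01, -4.18106580e-01,  6.40814910e-01,
         8.27788652e+02],
       [ 1.52242314e-02,  8.30334634e-01,  5.57057106e-01,
         8.16475879e+02],
       [ 0.00000000e+00,  0.00000000e+00,  0.00000000e+00,
         1.00000000e+00]])}
{'camera_matrix': array([[312.788
[... 531 characters left out ...]
 array([ 1.17951503,  0.42660021,  0.07388308,  1.60644297, -0.03411901,
        1.11077979, -0.06708259]), 'dq': array([-0.00032613, -0.00301502, -0.00048403,  0.00053482,  0.00222873,
        0.00021041,  0.00091008]), 'tau': array([ 2.72516867e-03, -9.50312734e+01,  3.76253486e+00, -4.63766921e+01,
        1.91616960e-02,  7.74062384e-03, -1.07305045e-04]), 'tcp_pos': array([ 161.5130375 , -655.08042275,  230.77185452]), 'orientation': array([-3.14062397e+00,  5.69208807e-05,  2.41734327e-01]), 'wrist_force': array([-0.16114963, -0.31466   , -0.54557161]), 'wrist_torque': array([0.06671828, 0.02482415, 0.02044277]), 'gripper_force': 0.0, 'finger_gap': 85.92088221149918} 18.700000000000003
```

View pics/scene0.png

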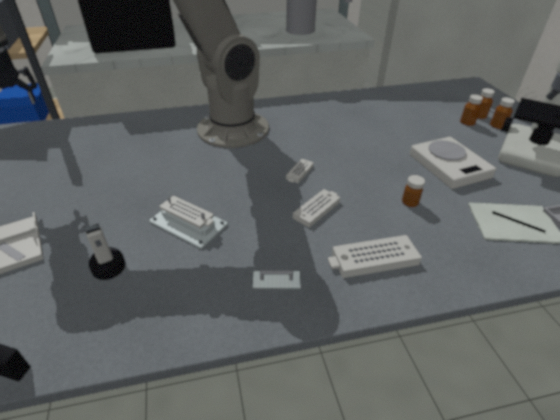

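View pics/side0.png

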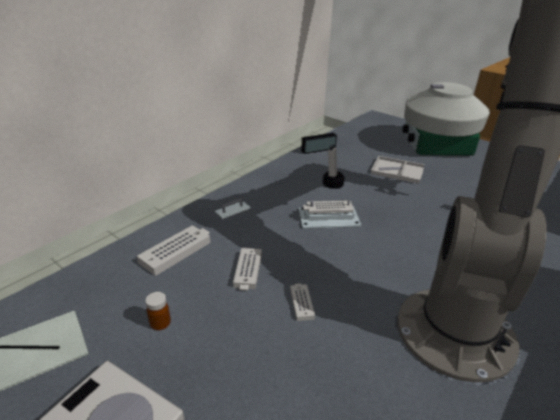

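The scene view shows the filler at about (190,220), plate candidates at (375,257), (317,207) and (300,170), the tamper at (277,280), the jar at (413,191) and the clipper at (103,255). Next I'll enlarge the two areas that matter.

Run:
```python
from h import *
im=cv2.imread('pics/scene0.png')
a=cv2.resize(im[190:250,145:235],None,fx=4.4,fy=4.4,interpolation=cv2.INTER_CUBIC)
b=cv2.resize(im[155:285,285:430],None,fx=4,fy=4,interpolation=cv2.INTER_CUBIC)
a=cv2.resize(im[190:250,145:235],(800,533),interpolation=cv2.INTER_CUBIC)
cv2.imwrite('pics/ca.png',a);cv2.imwrite('pics/cb.png',b)
for p in [(375,257),(317,207),(300,170),(190,220)]: print(p,px('scene0',*p).round(0))
```

```text
(375, 257) [780. 250.  26.]
(317, 207) [554. 170.  19.]
(300, 170) [356. 175.  15.]
(190, 220) [ 566. -193.   50.]
```

View pics/ca.png

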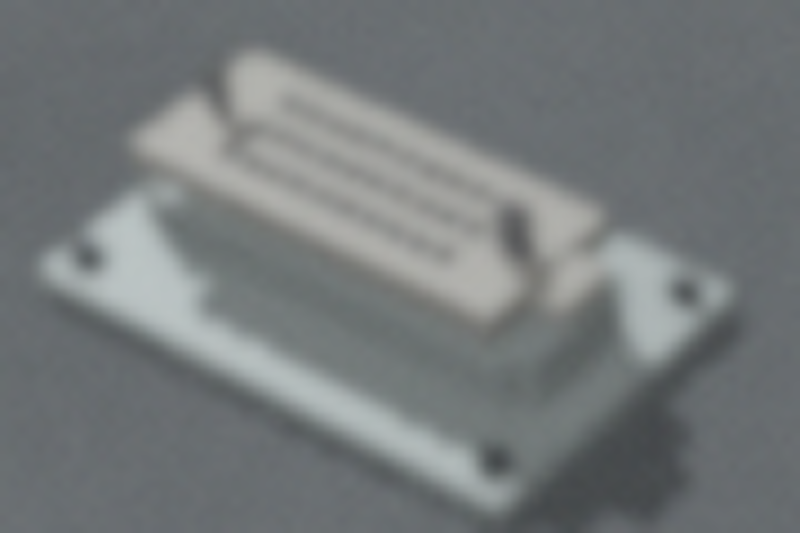

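View pics/cb.png

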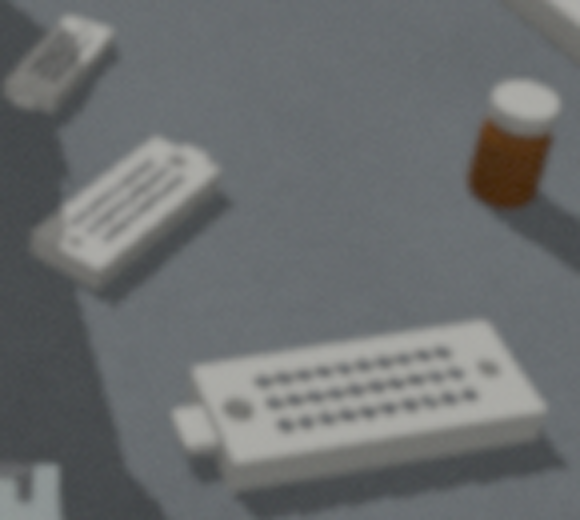

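The enlarged filler shows its tab and thick dowel at the lower right, tips at about (202.9,213.6) and (169.2,198.4). The middle plate has its tab and large hole at the upper right, at about (329.5,195), and its small hole at (304,215).

Run:
```python
from h import *
def f(a,b,h,n):
    A=px('scene0',*a,h);B=px('scene0',*b,h);d=A-B
    print(n,A.round(),B.round(),'dist',np.linalg.norm(d).round(),'mid',((A+B)/2).round(),'yaw of +y',np.arctan2(d[1],d[0]).round(3))
f((329.5,195),(304,215.2),20,'mid plate')
f((344.5,257),(407,247),26,'big')
f((202.9,213.6),(169.2,198.4),72,'dowels')
s=robot.observe();print(R.from_euler('xyz',s['orientation']).as_matrix().round(3))
```

```text
mid plate [510. 224.  20.] [581. 123.  20.] dist 124.0 mid [545. 173.  20.] yaw of +y 2.189
big [763. 175.  26.] [765. 344.  26.] dist 169.0 mid [764. 260.  26.] yaw of +y -1.585
dowels [ 572. -157.   72.] [ 487. -243.   72.] dist 121.0 mid [ 529. -200.   72.] yaw of +y 0.789
[[ 0.971  0.239 -0.   ]
 [ 0.239 -0.971  0.001]
 [-0.    -0.001 -1.   ]]
```

The middle plate checks out: hole spacing 124 mm and top at 20 mm. I'll move over the filler first, both to look at it and as a waypoint.

The manual's scale: shifts go in shares of 500 mm and turns go in shares of pi rad. Converting my numbers, 466 mm / 500 = 0.932, -354 mm / 500 = -0.708, -0.55 rad / 3.1416 = -0.1751.

Call:
move_tool(
  deltas=[
    [85, [0.116, -0.088, 0], [0, 0, -0.0223]],
    [85, [0.232, -0.176, 0], [0, 0, -0.0446]],
    [85, [0.35, -0.266, 0], [0, 0, -0.0668]],
    [85, [0.466, -0.354, 0], [0, 0, -0.0891]],
    [85, [0.582, -0.442, 0], [0, 0, -0.1114]],
    [85, [0.698, -0.53, 0], [0, 0, -0.1337]],
    [85, [0.814, -0.62, 0], [0, 0, -0.156]],
    [85, [0.932, -0.708, 0], [0, 0, -0.1751]],
    [85, [0.932, -0.708, 0], [0, 0, -0.1751]],
    [85, [0.932, -0.708, 0], [0, 0, -0.1751]],
    [85, [0.932, -0.708, 0], [0, 0, -0.1751]],
  ],
  force=30,
)

```text
time_s: 1.52
tcp_pos: [530.2, -198.1, 231.0]
orientation: [-3.141, -0.0, 0.795]
wrist_force: [-0.1, 0.1, -0.2]
finger_gap: 85.3
gripper_force: 0.0
```

Run:
```python
from h import *
snap('wrist','w1');s=robot.observe();print(s['joint_positions'],s['tcp_pos'],s['orientation'])
im=cv2.imread('pics/w1.png');cv2.imwrite('pics/w1b.png',cv2.resize(im,(800,600),interpolation=cv2.INTER_CUBIC))
```

```text
[ 0.5043925   0.26681365 -0.30638706  1.8381786   0.09165808  1.05092189
 -0.61526754] [ 529.28056921 -199.70485394  231.01627497] [-3.14102205e+00  2.62042397e-04  7.92994447e-01]
```

View pics/w1b.png

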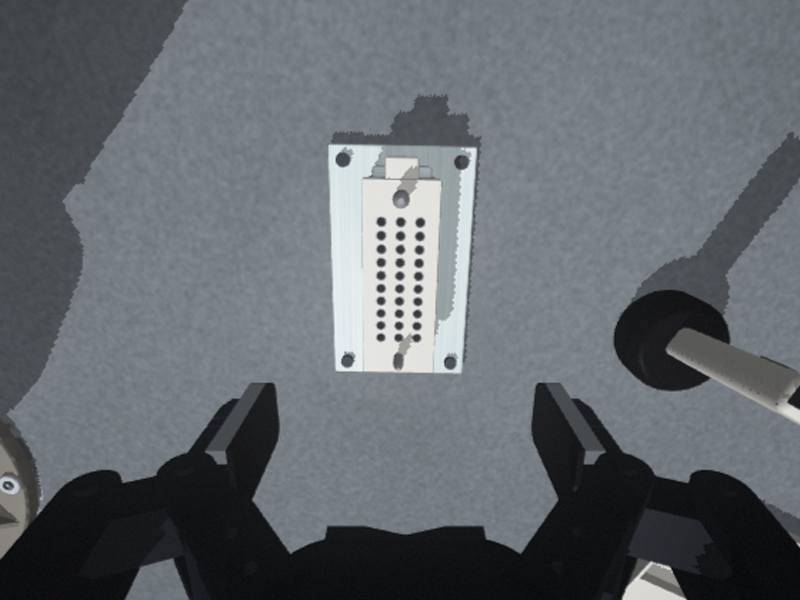

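From above, the bed is square to the gripper. The large dowel tip is near (401,196) in the 800-px picture and the small one near (398,358), with the clipper off to the right. I'll get the centre from the mouths and the plinth screws.

Add to h.py:
```python
def blobs(f,x0,x1,y0,y1,h,thr=110,amin=10,amax=300):
    z=np.load(f'pics/{f}.npz');g=cv2.cvtColor(z['im'],cv2.COLOR_RGB2GRAY)[y0:y1,x0:x1]
    g=cv2.resize(g,None,fx=6,fy=6,interpolation=cv2.INTER_CUBIC)
    n,l,st,c=cv2.connectedComponentsWithStats((g<thr).astype(np.uint8))
    o=[]
    for i in range(1,n):
        if amin*36<=st[i,4]<=amax*36:
            u=(c[i]+.5)/6-.5+[x0,y0]; o.append((*u,st[i,4]/36,*px(f,*u,h)[:2]))
    return np.array(o)
```

Run:
```python
from h import *
np.set_printoptions(suppress=True,precision=1)
b=blobs('w1',256,306,148,242,52,105,8,60);print(len(b));print(b)
P=b[:,3:5]
print(P.mean(0)); 
s=blobs('w1',231,335,101,262,10,90,20,150);print(s)
for uv in [(280.7,136),(278.6,250)]: print(px('w1',*uv,72))
for uv in [(390,250),(280,170),(310,350/1.43)]: print(px('w1',280,180))
```

```text
30
[[ 266.4  154.8   26.1  540.6 -163.5]
 [ 280.   155.    26.2  550.4 -173.5]
 [ 293.7  155.4   26.3  560.2 -183.6]
 [ 266.3  164.5   24.9  533.5 -170.5]
 [ 279.9  164.8   24.8  543.3 -180.5]
 [ 293.4  165.    24.5  553.1 -190.5]
 [ 266.4  174.    24.4  526.4 -177.6]
 [ 279.8  174.2   23.8  536.2 -187.6]
 [ 293.1  174.5   23.9  546.  -197.5]
 [ 266.3  183.3   23.6  519.2 -184.5]
 [ 279.5  183.5   23.5  529.  -194.5]
 [ 292.8  183.8   24.1  538.8 -204.5]
 [ 266.3  192.4   22.6  512.1 -191.5]
 [ 279.4  192.7   21.6  521.8 -201.5]
 [ 292.5  193.    22.6  531.6 -211.5]
 [ 266.2  201.4   22.1  504.9 -198.5]
 [ 279.3  201.6   22.   514.8 -208.5]
 [ 292.2  202.    21.4  524.5 -218.5]
 [ 266.2  210.2   20.9  497.8 -205.5]
 [ 279.1  210.5   21.1  507.6 -215.5]
 [ 292.   210.8   20.9  517.4 -225.5]
 [ 266.2  218.9   19.8  490.7 -212.5]
 [ 279.   219.1   20.4  500.5 -222.5]
 [ 291.7  219.3   20.6  510.2 -232.4]
 [ 266.1  227.3   19.6  483.5 -219.4]
 [ 278.8  227.6   19.8  493.3 -229.5]
 [ 291.4  227.9   20.1  503.  -239.4]
 [ 266.1  235.7   19.   476.3 -226.5]
 [ 278.6  236.    19.3  486.1 -23
[... 156 characters left out ...]
.2  611.9 -177.6]
 [ 266.4  154.8   23.1  534.6 -166.4]
 [ 280.   155.    22.8  545.7 -177.7]
 [ 293.7  155.4   23.1  556.7 -189.1]
 [ 266.4  164.5   21.9  526.5 -174.4]
 [ 279.8  164.8   21.6  537.5 -185.7]
 [ 293.4  165.    21.5  548.7 -197. ]
 [ 266.4  173.9   21.2  518.5 -182.3]
 [ 279.8  174.2   20.6  529.5 -193.6]
 [ 293.1  174.5   20.9  540.6 -204.9]
 [ 266.3  183.3   20.7  510.3 -190.2]
 [ 279.5  183.5   20.6  521.5 -201.4]
 [ 292.8  183.8   21.1  532.5 -212.8]
 [ 277.7  251.    27.1  457.4 -263. ]
 [ 242.7  251.8   46.   424.5 -232.4]
 [ 314.5  253.3   47.5  488.8 -298.3]]
[ 565.7 -159.2   72. ]
[ 481. -242.   72.]
[ 531.9 -192.2   51.1]
[ 531.9 -192.2   51.1]
[ 531.9 -192.2   51.1]
```

Filler: centre (518.3,-205.0), +y direction 0.7755 rad. The grid and the screws agree. Now over to the plate, turning as I go.

Scaled: 277 mm / 500 = 0.554, -250 mm / 500 = -0.5, -1.396 rad / 3.1416 = -0.4444.

Call:
move_tool(
  deltas=[
    [85, [0.07, -0.062, 0], [0, 0, -0.0557]],
    [85, [0.138, -0.124, 0], [0, 0, -0.1114]],
    [85, [0.208, -0.188, 0], [0, 0, -0.1671]],
    [85, [0.276, -0.25, 0], [0, 0, -0.2228]],
    [85, [0.346, -0.312, 0], [0, 0, -0.2785]],
    [85, [0.414, -0.374, 0], [0, 0, -0.3342]],
    [85, [0.484, -0.438, 0], [0, 0, -0.3883]],
    [85, [0.554, -0.5, 0], [0, 0, -0.4444]],
    [85, [0.554, -0.5, 0], [0, 0, -0.4444]],
    [85, [0.554, -0.5, 0], [0, 0, -0.4444]],
    [85, [0.554, -0.5, 0], [0, 0, -0.4444]],
  ],
  force=30,
)

```text
time_s: 2.95
tcp_pos: [546.3, 170.8, 231.3]
orientation: [-3.141, 0.001, 2.185]
wrist_force: [0.3, -0.9, -0.6]
finger_gap: 84.9
gripper_force: 0.0
```

Run:
```python
from h import *
np.set_printoptions(suppress=True,precision=2)
snap('wrist','w2');s=robot.observe();print(s['joint_positions'],s['tcp_pos'],s['orientation'])
im=cv2.imread('pics/w2.png');cv2.imwrite('pics/w2b.png',cv2.resize(im,(800,600),interpolation=cv2.INTER_CUBIC))
b=blobs('w2',240,330,130,270,20,105,8,60);print(len(b));print(b)
```

```text
[ 0.16  0.34 -0.7   1.81  0.24  1.09 -0.02] [546.29 171.08 231.35] [-3.14  0.    2.19]
18
[[267.27 162.98  33.97 521.54 174.21]
 [279.76 171.38  31.78 538.7  174.47]
 [267.55 171.54  34.17 527.36 166.25]
 [267.74 180.07  33.78 533.18 158.1 ]
 [279.84 179.97  32.61 544.56 166.26]
 [291.93 179.9   30.69 555.94 174.39]
 [279.9  188.31  30.64 550.32 158.14]
 [291.89 188.24  30.69 561.7  166.28]
 [267.94 188.44  31.67 539.   149.97]
 [291.91 196.43  30.19 567.53 158.21]
 [268.1  196.67  32.   544.79 141.81]
 [279.99 196.62  30.75 556.2  149.94]
 [268.36 204.78  30.33 550.7  133.72]
 [280.11 204.7   30.08 562.04 141.84]
 [291.88 204.49  29.31 573.31 150.1 ]
 [268.56 212.62  29.72 556.45 125.7 ]
 [280.23 212.6   27.94 567.86 133.78]
 [291.87 212.47  29.22 579.15 141.95]]
```

View pics/w2b.png

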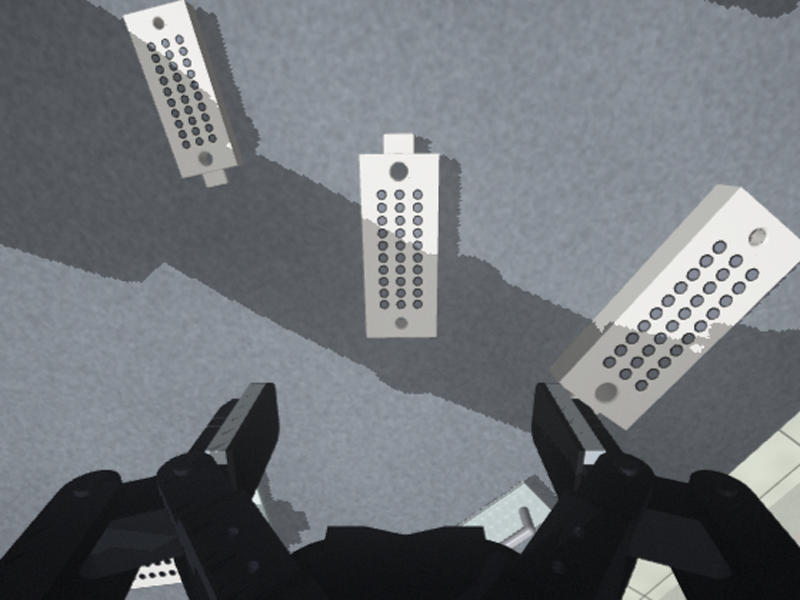

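The plate sits squarely between the fingers, with its tab and large hole at the top (398,171) and the small hole at (401,323). Its centre is (541.7,170.4), direction 2.191, and the spacing fits. I'll descend and grip.

Scaled: 227 mm / 500 = 0.454, 222 mm / 500 = 0.444, -0.004 rad / 3.1416 = -0.0013.

Call:
move_tool(
  deltas=[
    [85, [0.002, -0.004, 0.09], [0, 0, -0.0013]],
    [85, [0.004, -0.008, 0.19], [0, 0, -0.0013]],
    [85, [0.004, -0.008, 0.29], [0, 0, -0.0013]],
    [85, [0.004, -0.008, 0.37], [0, 0, -0.0013]],
    [85, [0.004, -0.008, 0.42], [0, 0, -0.0013]],
    [85, [0.004, -0.008, 0.444], [0, 0, -0.0013]],
    [85, [0.004, -0.008, 0.454], [0, 0, -0.0013]],
    [85, [0.004, -0.008, 0.454], [0, 0, -0.0013]],
    [85, [0.004, -0.008, 0.454], [0, 0, -0.0013]],
  ],
  force=60,
)

```text
time_s: 4.12
tcp_pos: [542.2, 172.1, 5.2]
orientation: [3.14, 0.0, 2.191]
wrist_force: [-0.7, 0.7, -0.7]
finger_gap: 85.2
gripper_force: 0.0
```

Call:
move_tool(
  deltas=[
    [50, [0, 0, 0], [0, 0, 0]],
    [50, [0, 0, 0], [0, 0, 0]],
    [50, [0, 0, 0], [0, 0, 0]],
    [50, [0, 0, 0], [0, 0, 0]],
    [50, [0, 0, 0], [0, 0, 0]],
    [50, [0, 0, 0], [0, 0, 0]],
  ],
  force=80,
)

```text
time_s: 4.88
tcp_pos: [541.9, 172.0, 5.3]
orientation: [3.141, 0.001, 2.192]
wrist_force: [-5.3, -2.9, 17.0]
finger_gap: 57.8
gripper_force: 83.1
```

Scaled: -150 mm / 500 = -0.3, -130 mm / 500 = -0.26.

Call:
move_tool(
  deltas=[
    [50, [0, 0, -0.006], [0, 0, 0]],
    [50, [0, 0, -0.03], [0, 0, 0]],
    [50, [0, 0, -0.09], [0, 0, 0]],
    [50, [0, 0, -0.18], [0, 0, 0]],
    [50, [0, 0, -0.26], [0, 0, 0]],
    [50, [0, 0, -0.3], [0, 0, 0]],
    [50, [0, 0, -0.3], [0, 0, 0]],
    [50, [0, 0, -0.3], [0, 0, 0]],
  ],
)

```text
time_s: 5.88
tcp_pos: [540.9, 171.5, 152.9]
orientation: [-3.14, -0.001, 2.192]
wrist_force: [0.7, 0.8, -3.6]
finger_gap: 57.5
gripper_force: 86.4
```

Run:
```python
from h import *
snap('wrist','w3');s=robot.observe();print(s['tcp_pos'],s['wrist_force'])
im=cv2.imread('pics/w3.png');cv2.imwrite('pics/w3b.png',cv2.resize(im,(800,600),interpolation=cv2.INTER_CUBIC))
```

```text
[540.87599502 171.59072391 152.78292056] [-0.02877195 -0.32493774 -3.16670154]
```

View pics/w3b.png

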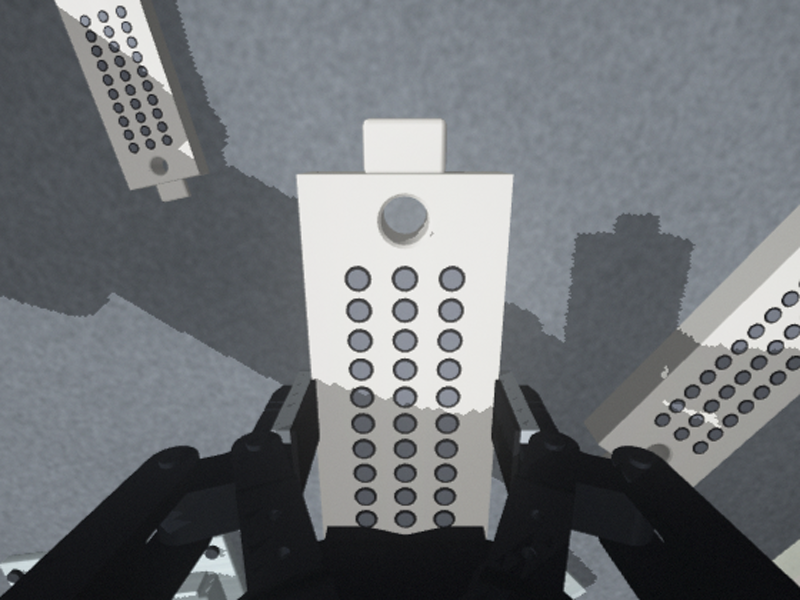

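Held level by eye, tab up, large hole at (404,219). I'll fit the mouth grid to get the pose in hand, and do the same for the filler in the earlier picture.

Add to h.py:
```python
def grid(f,x0,x1,y0,y1,ztop,amin,amax):
    """pose (tool frame) of the 3x10 mouth grid whose top face is at ztop of the body; body +y = up in picture"""
    z=np.load(f'pics/{f}.npz');g=cv2.cvtColor(z['im'],cv2.COLOR_RGB2GRAY)[y0:y1,x0:x1]
    g=cv2.resize(g,None,fx=6,fy=6,interpolation=cv2.INTER_CUBIC)
    t=cv2.adaptiveThreshold(g,255,cv2.ADAPTIVE_THRESH_MEAN_C,cv2.THRESH_BINARY_INV,151,12)
    cs,_=cv2.findContours(t,cv2.RETR_EXTERNAL,cv2.CHAIN_APPROX_NONE);o=[]
    for c in cs:
        (w,h)=cv2.minAreaRect(c)[1];A=cv2.contourArea(c)/36
        if amin<A<amax and max(w,h)<1.5*min(w,h):
            o.append((np.array(cv2.fitEllipse(c)[0])+.5)/6-.5+[x0,y0])
    o=np.array(sorted(o,key=lambda p:p[1]))
    print(f,len(o))
    if len(o)!=30: print(o.round(1)); return
    o=np.array([sorted(o[3*i:3*i+3],key=lambda p:p[0]) for i in range(10)]).reshape(-1,2)
    # picture left->right columns: body x = -14,0,14 ; rows from +45 to -45
    X=np.array([[x,45-10*i,ztop] for i in range(10) for x in(-14,0,14)],float)
    ok,rv,tv=cv2.solvePnP(X,o,z['K'],z['dist'])
    e=np.abs(cv2.projectPoints(X,rv,tv,z['K'],z['dist'])[0][:,0]-o).max()
    F=np.diag([1,-1,-1,1.]);M=np.eye(4);M[:3,:3]=cv2.Rodrigues(rv)[0];M[:3,3]=tv[:,0]
    Tt=np.array(robot.get_calibration('wrist')['T_tool_cam'])
    W=z['T']@F@M; B=Tt@F@M
    print(' err px',e.round(2),'tool pos',B[:3,3].round(2),'rotvec',R.from_matrix(B[:3,:3]).as_rotvec().round(3),'world',W[:3,3].round(2),'ypr',R.from_matrix(W[:3,:3]).as_euler('ZYX').round(4))
    return B,W
```

Run:
```python
from h import *
grid('w3',235,335,180,372,20,60,500)
grid('w1',256,306,146,243,52,8,80)
grid('w2',256,306,128,220,20,8,80)
```

```text
w3 28
[[283.  194.6]
 [315.9 194.6]
 [250.1 194.6]
 [315.2 216.8]
 [283.1 216.9]
 [250.9 216.9]
 [314.5 237.9]
 [283.1 238. ]
 [251.6 238. ]
 [313.9 258.2]
 [252.4 258.2]
 [283.1 258.2]
 [313.2 277.4]
 [253.1 277.5]
 [283.  277.6]
 [312.6 295.9]
 [283.2 295.9]
 [253.7 296. ]
 [312.  313.7]
 [283.2 313.7]
 [254.4 313.7]
 [311.5 330.7]
 [283.3 330.7]
 [255.  330.7]
 [310.9 347. ]
 [255.6 347. ]
 [283.3 347. ]
 [283.3 362.8]]
w1 28
[[266.4 154.7]
 [280.1 155. ]
 [293.8 155.3]
 [266.2 164.5]
 [279.9 164.8]
 [293.6 165. ]
 [266.3 174. ]
 [279.8 174.2]
 [293.4 174.5]
 [266.2 183.3]
 [279.6 183.6]
 [293.  183.8]
 [266.2 192.5]
 [279.4 192.8]
 [292.7 193. ]
 [266.1 201.5]
 [279.3 201.7]
 [292.4 202. ]
 [266.1 210.2]
 [279.1 210.5]
 [292.1 210.8]
 [266.1 218.9]
 [279.  219.1]
 [291.8 219.4]
 [266.  227.3]
 [278.9 227.6]
 [291.5 227.9]
 [266.1 235.8]]
w2 30
 err px 0.19 tool pos [  2.98  -4.08 229.81] rotvec [-2.223 -2.204  0.011] world [541.25 170.72   1.44] ypr [0.6225 0.0037 0.0123]
```

```bash
sed -i "s/    if len(o)!=30:.*/    nr=len(o)\/\/3/; s/range(10)/range(nr)/g" h.py
```

Run:
```python
from h import *
for a in [('w3',235,335,180,372,20,60,500),('w1',256,306,146,243,52,8,80)]:
    grid(*a)
s=robot.observe();print(s['tcp_pos'],s['orientation'])
```

```text
w3 28
 err px 0.19 tool pos [-0.93 -0.12  5.45] rotvec [ 2.222  2.219 -0.   ] world [541.38 170.71 147.48] ypr [ 0.6225  0.0008 -0.    ]
w1 28
 err px 0.08 tool pos [-12.19  -4.24 228.84] rotvec [-2.187 -2.233  0.022] world [ 519.48 -203.73    2.09] ypr [-0.7967  0.0023  0.0229]
[540.87599502 171.59072391 152.78292056] [-3.13950822e+00 -8.10692849e-04  2.19174318e+00]
```

In-hand offset is (-0.9,-0.1) mm with no tilt or turn. I'm taking the plate over the filler at height.

Scaled: -293 mm / 500 = -0.586, -236.5 mm / 500 = -0.473, 1.417 rad / 3.1416 = 0.451.

Call:
move_tool(
  deltas=[
    [50, [-0.03, -0.024, 0], [0, 0, 0.0318]],
    [50, [-0.094, -0.076, 0], [0, 0, 0.0796]],
    [50, [-0.168, -0.136, 0], [0, 0, 0.1337]],
    [50, [-0.242, -0.196, 0], [0, 0, 0.191]],
    [50, [-0.316, -0.254, 0], [0, 0, 0.2483]],
    [50, [-0.388, -0.314, 0], [0, 0, 0.3024]],
    [50, [-0.462, -0.374, 0], [0, 0, 0.3565]],
    [50, [-0.53, -0.428, 0], [0, 0, 0.4074]],
    [50, [-0.572, -0.462, 0], [0, 0, 0.4393]],
    [50, [-0.586, -0.473, 0], [0, 0, 0.451]],
    [50, [-0.586, -0.473, 0], [0, 0, 0.451]],
    [50, [-0.586, -0.473, 0], [0, 0, 0.451]],
  ],
)

```text
time_s: 7.42
tcp_pos: [519.8, -202.5, 154.0]
orientation: [-3.141, -0.0, 0.778]
wrist_force: [0.8, -0.5, -2.6]
finger_gap: 57.7
gripper_force: 86.3
```

Run:
```python
from h import *
snap('wrist','w4');s=robot.observe();print(s['tcp_pos'],s['orientation'],s['wrist_force'],s['wrist_torque'])
grid('w4',235,335,180,372,20,60,500)
im=cv2.imread('pics/w4.png');cv2.imwrite('pics/w4b.png',cv2.resize(im,(800,600),interpolation=cv2.INTER_CUBIC))
```

```text
[ 519.90492921 -202.56210552  154.12581657] [-3.14104537e+00 -2.03228863e-04  7.77505233e-01] [ 0.71924853  0.64989725 -3.31657611] [ 0.02007342 -0.02921839 -0.03056785]
w4 28
 err px 0.12 tool pos [-0.6   0.51  5.51] rotvec [ 2.223  2.219 -0.004] world [ 519.78 -203.26  148.44] ypr [-0.7915 -0.0015  0.001 ]
```

View pics/w4b.png

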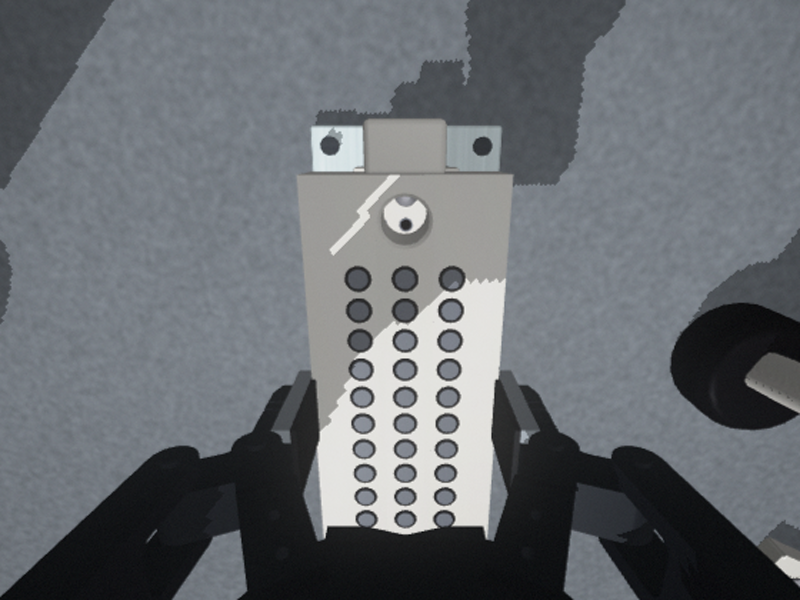

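The held plate's hole shows the large dowel tip at (405,203) and the bed's first mid-column mouth at (405,224). The plinth screws are at (330,146) and (482,146). I'll fit the filler from these and compare with the plate in the same picture.

Run:
```python
from h import *
np.set_printoptions(suppress=True,precision=2)
# measured reference screws from w1 relative to grid
c1=np.array([518.3,-205.0]);th=0.7755;y=np.array([np.cos(th),np.sin(th)]);x=np.array([y[1],-y[0]])
S=blobs('w4',215,360,88,115,10,80,15,200);print(S)
s1=blobs('w1',231,335,101,130,10,90,40,150)[:,3:5]; print('screws in filler frame', (s1-c1)@np.array([x,y]).T)
m=blobs('w4',274,294,145,168,52,90,8,100);print('mouth',m)
W=np.array([519.78,-203.26])
t=-0.7915
ux=np.array([np.cos(t),np.sin(t)]);uy=np.array([-ux[1],ux[0]]);A=np.array([ux,uy])
print('screws in plate frame',(S[:,3:5]-W)@A.T)
print('mouth in plate frame',(m[:,3:5]-W)@A.T)
```

```text
[[ 230.47  101.41  112.11  547.52 -111.69]
 [ 337.21  101.95  130.11  612.14 -177.91]]
screws in filler frame [[-46.08  86.24]
 [ 46.01  86.04]]
mouth [[ 283.67  156.88   43.53  550.38 -173.55]]
screws in plate frame [[-45.65  84.09]
 [ 46.87  83.53]]
mouth in plate frame [[ 0.36 42.65]]
```

Both features say the plate must shift -2.3 mm along tool x, and the turn is within 0.004 rad. I'll apply that and lower to about 6 mm above the tips, then check.

Scaled: 70 mm / 500 = 0.14, -2.3 mm / 500 = -0.0046, 0.004 rad / 3.1416 = 0.0013.

Call:
move_tool(
  deltas=[
    [50, [-0.002, 0, 0.03], [0, 0, 0.0013]],
    [50, [-0.0046, 0.0002, 0.08], [0, 0, 0.0013]],
    [50, [-0.0046, 0.0002, 0.12], [0, 0, 0.0013]],
    [50, [-0.0046, 0.0002, 0.14], [0, 0, 0.0013]],
    [50, [-0.0046, 0.0002, 0.14], [0, 0, 0.0013]],
    [50, [-0.0046, 0.0002, 0.14], [0, 0, 0.0013]],
    [50, [-0.0046, 0.0002, 0.14], [0, 0, 0.0013]],
  ],
)

```text
time_s: 8.35
tcp_pos: [518.6, -205.7, 85.0]
orientation: [3.141, -0.001, 0.771]
wrist_force: [-0.1, 0.4, -1.9]
finger_gap: 57.6
gripper_force: 86.3
```

Run:
```python
from h import *
np.set_printoptions(suppress=True,precision=2)
snap('wrist','w5');s=robot.observe();print(s['tcp_pos'],s['orientation'],s['wrist_force'])
B,W=grid('w5',235,335,180,372,20,60,500)
z=np.load('pics/w5.npz')
S=blobs('w5',190,385,60,118,10,80,15,400);print(S)
im=z['im'][105:195,225:345,::-1];cv2.imwrite('pics/w5c.png',cv2.resize(im,(800,600),interpolation=cv2.INTER_CUBIC))
W=W;t=R.from_matrix(W[:3,:3]).as_euler('ZYX')[0]
ux=np.array([np.cos(t),np.sin(t)]);A=np.array([ux,[-ux[1],ux[0]]])
print((S[:,3:5]-W[:2,3])@A.T)
```

```text
[ 518.51 -205.73   84.95] [ 3.14 -0.    0.77] [ 0.62 -0.78 -2.71]
w5 28
 err px 0.08 tool pos [-0.57  0.5   5.48] rotvec [ 2.22  2.22 -0.  ] world [ 518.54 -206.47   79.55] ypr [-0.8 -0.   0. ]
[[ 351.52   95.47  244.64  612.22 -177.95]
 [ 209.84   95.82  226.    547.44 -111.6 ]
 [ 379.76  104.29   60.89  621.56 -195.42]]
[[ 44.94  87.01]
 [-47.79  86.89]
 [ 63.97  81.51]]
```

View pics/w5c.png

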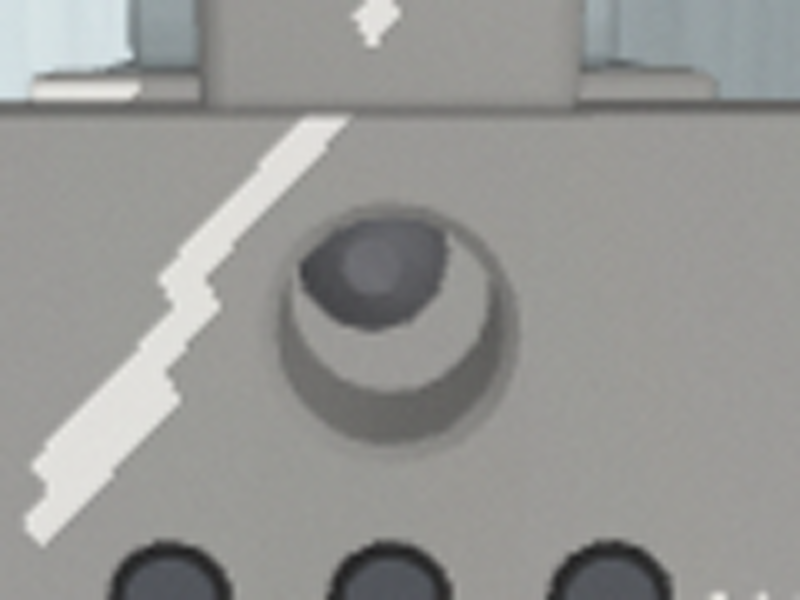

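The tip sits up and left of the hole's centre: tip at (375,265), hole underside around (392,300) in the crop. The screw fit gives the same, the filler being off by (-1.4,+0.95) in the plate frame. Correcting that.

Scaled: -1.4 mm / 500 = -0.0028, 1 mm / 500 = 0.002, -0.003 rad / 3.1416 = -0.001.

Call:
move_tool(
  deltas=[
    [50, [0.002, -0.0028, 0], [0, 0, -0.001]],
    [50, [0.002, -0.0028, 0], [0, 0, -0.001]],
    [50, [0.002, -0.0028, 0], [0, 0, -0.001]],
    [50, [0.002, -0.0028, 0], [0, 0, -0.001]],
  ],
)

```text
time_s: 8.9
tcp_pos: [517.9, -203.9, 84.4]
orientation: [3.142, -0.0, 0.774]
wrist_force: [0.1, 1.0, -1.9]
finger_gap: 57.5
gripper_force: 86.3
```

Add to h.py:
```python
def rel(f,y0=60):
    snap('wrist',f);s=robot.observe();print(s['tcp_pos'].round(2),s['orientation'].round(4),s['wrist_force'].round(1),s['wrist_torque'].round(2))
    B,W=grid(f,235,335,180,372,20,60,500)
    S=blobs(f,170,368,y0,118,10,80,100,600)
    t=R.from_matrix(W[:3,:3]).as_euler('ZYX')[0]
    ux=np.array([np.cos(t),np.sin(t)]);A=np.array([ux,[-ux[1],ux[0]]])
    P=(S[:,3:5]-W[:2,3])@A.T;print(P.round(2),'mean',P.mean(0).round(2))
```

```bash
python3 -c "
from h import *
rel('w6')"
```

```text
[ 517.88 -203.89   84.31] [-3.1415 -0.      0.7737] [-0.1  0.5 -2.8] [ 0.02  0.   -0.01]
w6 28
 err px 0.16 tool pos [-0.61  0.5   5.51] rotvec [ 2.222  2.219 -0.003] world [ 517.85 -204.66   78.85] ypr [-0.7957 -0.0019  0.0008]
[[  7.02 104.24]
 [-40.48 102.01]
 [-18.84 100.87]
 [ 46.99  86.11]
 [-45.78  86.28]] mean [-10.22  95.9 ]
```

The offset is now about (0.5,0.2) mm, within the clearance. Lowering over the tips in small steps.

Scaled: 11 mm / 500 = 0.022, 8 mm / 500 = 0.016.

Call:
move_tool(
  deltas=[
    [50, [0.0002, 0.001, 0.004], [0, 0, 0]],
    [50, [0.0002, 0.001, 0.01], [0, 0, 0]],
    [50, [0.0002, 0.001, 0.016], [0, 0, 0]],
    [50, [0.0002, 0.001, 0.022], [0, 0, 0]],
    [50, [0.0002, 0.001, 0.022], [0, 0, 0]],
    [50, [0.0002, 0.001, 0.022], [0, 0, 0]],
  ],
)

```text
time_s: 9.7
tcp_pos: [518.4, -204.2, 73.4]
orientation: [3.142, -0.0, 0.774]
wrist_force: [0.2, -0.5, -2.0]
finger_gap: 57.4
gripper_force: 86.3
```

```bash
python3 -c "
from h import *
rel('w7',50)"
```

```text
[ 518.39 -204.19   73.42] [ 3.1415e+00 -1.0000e-04  7.7370e-01] [-0.  -0.4 -2.1] [ 0.01 -0.    0.  ]
w7 28
 err px 0.1 tool pos [-0.58  0.5   5.49] rotvec [ 2.223  2.219 -0.004] world [ 518.3  -204.92   67.87] ypr [-0.7955 -0.0023  0.0012]
[[-40.81 101.67]
 [ 46.51  85.94]
 [-46.33  86.1 ]] mean [-13.55  91.24]
```

Centred to 0.1 mm with no contact force. Lowering onto the bed.

Scaled: 16 mm / 500 = 0.032, 15 mm / 500 = 0.03, 0.002 rad / 3.1416 = 0.0006.

Call:
move_tool(
  deltas=[
    [50, [0, 0, 0.006], [0, 0, 0.0006]],
    [50, [0, 0, 0.012], [0, 0, 0.0006]],
    [50, [0, 0, 0.018], [0, 0, 0.0006]],
    [50, [0, 0, 0.024], [0, 0, 0.0006]],
    [50, [0, 0, 0.028], [0, 0, 0.0006]],
    [50, [0, 0, 0.03], [0, 0, 0.0006]],
    [50, [0, 0, 0.032], [0, 0, 0.0006]],
    [50, [0, 0, 0.032], [0, 0, 0.0006]],
    [50, [0, 0, 0.032], [0, 0, 0.0006]],
  ],
  force=110,
)

```text
time_s: 10.88
tcp_pos: [518.3, -204.2, 57.5]
orientation: [3.142, -0.0, 0.772]
wrist_force: [-1.8, 0.7, 3.6]
finger_gap: 56.3
gripper_force: 122.0
```

```bash
python3 -c "
from h import *
rel('w8',30)"
```

```text
[ 518.35 -204.14   57.5 ] [ 3.1415e+00 -1.0000e-04  7.7170e-01] [-1.2  1.3  2.5] [ 0.22  0.5  -0.02]
w8 28
 err px 0.16 tool pos [-0.62  0.48  5.82] rotvec [ 2.223e+00  2.219e+00 -2.000e-03] world [ 518.24 -204.93   51.69] ypr [-7.976e-01 -1.400e-03  4.000e-04]
[[ 44.88  85.97]
 [-46.49  86.03]] mean [-0.8 86. ]
```

Seated flat at 51.7 mm with light contact. Pressing now.

Scaled: 8.5 mm / 500 = 0.017, 7.5 mm / 500 = 0.015.

Call:
move_tool(
  deltas=[
    [50, [0, 0, 0.004], [0, 0, 0]],
    [50, [0, 0, 0.008], [0, 0, 0]],
    [50, [0, 0, 0.012], [0, 0, 0]],
    [50, [0, 0, 0.015], [0, 0, 0]],
    [50, [0, 0, 0.017], [0, 0, 0]],
    [50, [0, 0, 0.017], [0, 0, 0]],
    [50, [0, 0, 0.017], [0, 0, 0]],
  ],
)

```text
time_s: 11.8
tcp_pos: [518.4, -204.2, 49.7]
orientation: [3.141, 0.0, 0.772]
wrist_force: [-7.7, 2.0, 22.9]
finger_gap: 56.7
gripper_force: 124.3
```

```bash
python3 -c "
from h import *
rel('w9',20)"
```

```text
[ 518.42 -204.17   49.66] [3.1412 0.     0.7716] [-8.5  3.2 22.4] [ 0.84  1.93 -0.01]
w9 28
 err px 0.13 tool pos [-0.61  0.43  5.72] rotvec [-2.223e+00 -2.220e+00  2.000e-03] world [ 518.28 -204.91   43.95] ypr [-0.7975 -0.0011  0.0009]
[[ 43.87  85.82]
 [-46.56  86.01]] mean [-1.35 85.92]
```

Underside is at 43.95 mm with 22 N on the wrist. One small extra press will confirm the stop.

Scaled: 0.8 mm / 500 = 0.0016, 0.5 mm / 500 = 0.001.

Call:
move_tool(
  deltas=[
    [50, [0, 0, 0.001], [0, 0, 0]],
    [50, [0, 0, 0.0016], [0, 0, 0]],
    [50, [0, 0, 0.0016], [0, 0, 0]],
    [50, [0, 0, 0.0016], [0, 0, 0]],
    [50, [0, 0, 0.0016], [0, 0, 0]],
  ],
)

```text
time_s: 12.48
tcp_pos: [518.5, -204.2, 49.6]
orientation: [3.141, 0.0, 0.772]
wrist_force: [-12.5, 3.4, 37.4]
finger_gap: 56.5
gripper_force: 126.0
```

```bash
python3 -c "
from h import *
rel('w10',20);snap('side','s10');snap('scene','c10')
a=cv2.imread('pics/s10.png')[185:245,285:375];b=cv2.imread('pics/c10.png')[180:250,140:245]
cv2.imwrite('pics/fin.png',np.vstack([cv2.resize(a,(450,300)),cv2.resize(b,(450,300))]))"
```

```text
[ 518.44 -204.19   49.55] [3.1409e+00 1.0000e-04 7.7160e-01] [-13.9   3.3  36.9] [1.27 3.12 0.01]
w10 28
 err px 0.11 tool pos [-0.63  0.41  5.69] rotvec [-2.223e+00 -2.220e+00  1.000e-03] world [ 518.29 -204.92   43.89] ypr [-7.977e-01 -1.200e-03  5.000e-04]
[[ 43.86  85.85]
 [-46.61  86.02]] mean [-1.38 85.93]
```

View pics/fin.png

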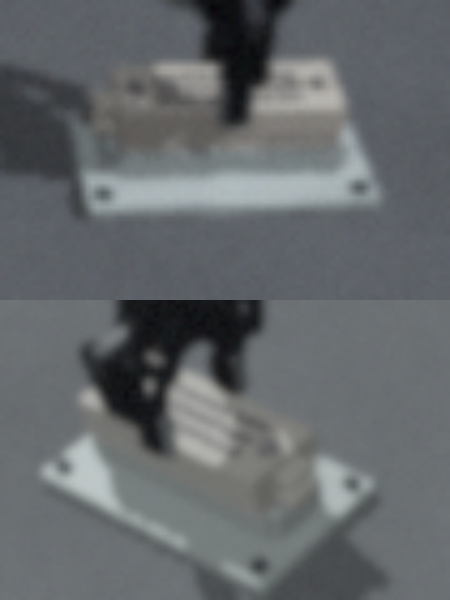

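The plate lies flat on the bed and level, with both tabs at the same end. The extra press raised the force by 15 N but moved it only 0.1 mm, so this is the stop. I'll ease back slightly, keep pressing, and hand in.

Scaled: -0.5 mm / 500 = -0.001.

Call:
move_tool(
  deltas=[
    [50, [0, 0, -0.001], [0, 0, 0]],
    [50, [0, 0, -0.001], [0, 0, 0]],
    [50, [0, 0, -0.001], [0, 0, 0]],
  ],
)

```text
time_s: 13.0
tcp_pos: [518.4, -204.2, 49.6]
orientation: [3.141, 0.0, 0.772]
wrist_force: [-10.0, 4.3, 27.9]
finger_gap: 56.6
gripper_force: 124.8
```

```bash
python3 -c "
from cell import robot
s=robot.observe();print(s['tcp_pos'],s['wrist_force'])
print(robot.job_done() if s['wrist_force'][2]>17 and s['tcp_pos'][2]<49.9 else 'NOT')"
```

```text
[ 518.41792398 -204.16085917   49.59581461] [-9.95228184  4.25126733 27.90936873]
the job is handed in; nothing more can be done
None
```

The job is handed in at 13 s: the cap plate is over both dowels the right way round, and the robot is still holding plate and bed down on the stop (underside about 44 mm, about 28 N on the wrist); I did not touch the tamper, jar or clipper.

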